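# Click-test the inspection torches and set aside the worn one

### The arm

A 6-joint arm with a two-finger parallel gripper is mounted at the origin on the work surface. World frame = base frame: x ahead of the robot, y to its left, z up, the work surface at z = 0. Lengths are in mm, angles in degrees, forces in N, time in s.
With the tool pointing down it reaches from about 350 to 850 mm from the base axis. Payload 8.1 kg.
Tool frame: the origin (TCP) lies at the very end of the fingers, on their centre line; the grasp point (between the pads) lies 19 mm behind it; z points along the fingers, y is the direction in which the jaws open and shut (so a half turn about z gives the same grasp; the last joint's range is limited). The gripper opens to 85 mm and grips with 20 to 120 N. Pads are 22 mm wide; open, the fingers measure 114 mm over their backs; the gripper's body (76 mm by 85 mm) begins 54 mm behind the grasp point. The pads swing forward as they close: fully open they stand 13 mm farther back than shut.
Start: joints at [-80.925, 7.471, 85.268, -0, 87.261, -4.893], TCP at [144.855, -582.256, 231.292] pointing down, gripper open.
Joint ranges: [-169.43, 169.43], [-51.17, 129.36], [1.28, 143.12], [-76.62, 256.62], [0, 156.53], [-152.29, 152.29]. Speed limits (degrees/s): [136.94, 136.94, 159.86, 180, 180, 180].

### API

Orientations are given as [roll, pitch, yaw] about the fixed x, y, z axes, in that order (R = Rz(yaw) Ry(pitch) Rx(roll)).
In Python, from bench import r, eyes gives the robot as it stands. The module is installed in compiled form; this text tells all that it offers.
- The arm moves only by the tool play_rows, never from a script. Its argument "deltas" is a list of rows, each a list of 3 entries, a list of its own where there are three numbers: the shift along the tool's x, y, z in m, then the turn, a rotation vector about the tool's x, y, z in rad, then the closure, from 0 (fully open) to 1 (shut). A call has 1 to 8 rows; each row shifts and turns the pose as measured when the row begins, along the tool's axes as they then stand; what a row does not reach is not made up. A row lasts 1/8 s, in which the tool goes at most 62.5 mm and 10.7 degrees, less where a joint would pass 70% of its speed; a pose out of reach is approached as far as the arm can. A call with a gripper value outside its range is refused whole. The fingers move at their own pace and stop on an object; "force" is the grip in N (left out, the last holds). Time passes only in rows, so rows that do not move let the fingers close. It gives the time, the measured TCP pose, the force and the opening at its end, in the units of the state.
- r.sense(): the state, without advancing time (a new reading comes with each control period).
- eyes.snapshot(name): name is "scene" or "side" or "wrist"; returns the picture (480x640x3 uint8, red, green, blue); there is no depth.
- eyes.get_calibration(name): a dict with "mtx" (3x3 intrinsics, pixels), "R" (3x3) and "t" (3): a world point X has camera coordinates R X + t; the wrist camera has in their place "T_tool_cam" (4x4, takes a point from camera to tool coordinates, whose origin is the TCP and whose axes are the flange's). Camera axes: x right, y down, z forward; pixel columns grow to the right and rows downward; lengths in mm; the calibration is good to about 2 mm. A picture is of the moment at which its call begins: read the wrist's pose just before it. get_calibration takes no time and is no camera call.
- r.hand_in(): hands the job in, once; it reports no verdict.
The state is a dict: "time": time; "joint_pos": joint angles; "qd": joint speeds; "joint_efforts": joint torques, N m; "tool_pos": TCP position; "tcp_rot": TCP orientation; "ft_force": force on the tool from outside, world axes, zero at the start; "wrist_torque": the same for the moment, N m; "finger_gap": finger opening in mm.
Only numpy, scipy, OpenCV 4.12 (cv2) and the standard library are available. Lean on these libraries where they do the work, as an engineer would, in place of code of your own. Each camera call takes 0.05 s, during which the arm holds its last target. There are 200 camera calls.

### The job

Before the coat inspection, switch on the torches that lean in the rack: click each button fully home and let it go. Torches whose button stays in are fine and remain switched on in their bays; lift out any whose button springs part of the way back and set it down gently, without dropping it, in the empty open mixing tub. Leave the brush, the lidded tub and everything else alone.

Things in the scene. Friction and masses are not known exactly. Their poses are not given: they have to be found in the camera images.
- rack: sloped bench rack, a grey sheet-steel frame 332 wide (its y) x 170 x 125 mm high, fixed. Origin: centre of its underside, z up. Four bays at y = -123, -41, +41, +123 mm hold three torches and a brush; which is where varies. What stands in a bay leans back 28 deg from vertical: foot centre at x = -45, z = 34 mm, axis rising along (0.469, 0, 0.883) in the rack's frame.
- rack_rail (a point): middle of the rack's retaining rail, a steel strip across all bays on the torches' front (-x) side, 48 to 62 mm up from the foot, 4 mm clear of the barrels; behind them are two bars to lean on, beside them guides (2.5 mm clear, 60 mm high) and dividers 84 mm high. So draw a torch about 75 mm along its own axis to free it. Its top 64 mm stand free, 44 mm from the next one.
- torch_a: inspection torch A, one of three alike: black cylinder 38 mm in diameter, 165 mm long, 0.22 to 0.30 kg, lens end down, aluminium tail ring up, with a round black rubber push button 24 mm in diameter on the tail. Origin: centre of the foot (lens) face; z runs along the torch to the tail.
- torch_a_button_top (a point): centre of the top of torch A's button, which slides along the torch's axis: 12 mm above the tail face at the start, 1.5 mm when fully home. It clicks past a peak of 5 to 7 N; home takes 8 to 12 N. Let go, a sound one stays in, 3 mm above the face; a worn one does not latch and springs back to 7.5 mm above it. Which are worn is unknown until clicked.
- torch_a_tail (a point): centre of torch A's tail face, 165 mm from the foot; the button stands on it, along the torch's z
- torch_a_middle (a point): point on torch A's axis 85 mm from the foot
- torch_b: inspection torch B, one of three alike: black cylinder 38 mm in diameter, 165 mm long, 0.22 to 0.30 kg, lens end down, aluminium tail ring up, with a round black rubber push button 24 mm in diameter on the tail. Origin: centre of the foot (lens) face; z runs along the torch to the tail.
- torch_b_button_top (a point): centre of the top of torch B's button, which slides along the torch's axis: 12 mm above the tail face at the start, 1.5 mm when fully home. It clicks past a peak of 5 to 7 N; home takes 8 to 12 N. Let go, a sound one stays in, 3 mm above the face; a worn one does not latch and springs back to 7.5 mm above it. Which are worn is unknown until clicked.
- torch_b_tail (a point): centre of torch B's tail face, 165 mm from the foot; the button stands on it, along the torch's z
- torch_b_middle (a point): point on torch B's axis 85 mm from the foot
- torch_c: inspection torch C, one of three alike: black cylinder 38 mm in diameter, 165 mm long, 0.22 to 0.30 kg, lens end down, aluminium tail ring up, with a round black rubber push button 24 mm in diameter on the tail. Origin: centre of the foot (lens) face; z runs along the torch to the tail.
- torch_c_button_top (a point): centre of the top of torch C's button, which slides along the torch's axis: 12 mm above the tail face at the start, 1.5 mm when fully home. It clicks past a peak of 5 to 7 N; home takes 8 to 12 N. Let go, a sound one stays in, 3 mm above the face; a worn one does not latch and springs back to 7.5 mm above it. Which are worn is unknown until clicked.
- torch_c_tail (a point): centre of torch C's tail face, 165 mm from the foot; the button stands on it, along the torch's z
- torch_c_middle (a point): point on torch C's axis 85 mm from the foot
- tub: the empty open mixing tub of milky plastic, loose, 0.5 kg: 125 mm high, outer diameter 164 mm at the bottom and 196 mm at the rim (200 over its bead), wall 3 mm. Origin: centre of the underside; inner floor 5 mm above it. It stands at the left or at the right of the rack.
- lidded_tub: bystander: a full mixing tub of the same size with its lid on (204 mm diameter, 126 mm high), at the rack's other side. Origin: centre of the underside.
- brush: bystander: round stippling brush standing in one bay of the rack, 38 mm in diameter over bristles and steel ferrule, slimmer wooden handle up, 140 mm long (25 mm shorter than a torch). Origin: centre of its foot; z along it to the handle's end.
- spray_can: bystander: white aerosol can without its cap, 66 mm in diameter, 186 mm high, standing beyond the rack. Origin: centre of the underside.
- spray_can_capped: bystander: steel aerosol can with a black cap, 66 mm in diameter, 197 mm high, standing beyond the rack. Origin: centre of the underside.
- can_cap: bystander: black can cap at a front corner of the rack, 66 mm in diameter, 44 mm high. Origin: centre of the underside.
- tape_roll: bystander: roll of masking tape lying flat, 104 mm in diameter, 24 mm high, behind the rack. Origin: centre of the underside.
- mixing_cup: bystander: small plastic cup, 72 mm in diameter, 75 mm high, at the other front corner of the rack. Origin: centre of the underside.
- scraper: bystander: spatula 200 mm long lying on the table beyond the rack. Origin: under its middle.
Mind the look-alikes: they are no part of the job. What is shaped like the torch_c but pink is not meant.

How it is judged (in metres and radians):
At the end, for the whole second after the job is handed in: Each torch is either in its own bay (foot and tail within 20 mm of the start), button latched in (under 4.5 mm proud), or at rest in the open tub (its middle within 80 mm of the tub's axis, under 115 mm above the underside), button 5.5 to 9.5 mm proud (worn, clicked). Tub upright within 0.15 rad (((distance between torch_a_button_top and torch_a_tail below 0.0045 m and distance of each of torch_a, torch_a_tail from where it was at the start of the episode below 0.02 m) or (distance between torch_a_button_top and torch_a_tail between 0.0055 and 0.0095 m and horizontal distance between torch_a_middle and tub below 0.08 m and z of torch_a_middle in the frame of tub below 0.115 m and linear speed of torch_a below 0.05 m/s)) and ((distance between torch_b_button_top and torch_b_tail below 0.0045 m and distance of each of torch_b, torch_b_tail from where it was at the start of the episode below 0.02 m) or (distance between torch_b_button_top and torch_b_tail between 0.0055 and 0.0095 m and horizontal distance between torch_b_middle and tub below 0.08 m and z of torch_b_middle in the frame of tub below 0.115 m and linear speed of torch_b below 0.05 m/s)) and ((distance between torch_c_button_top and torch_c_tail below 0.0045 m and distance of each of torch_c, torch_c_tail from where it was at the start of the episode below 0.02 m) or (distance between torch_c_button_top and torch_c_tail between 0.0055 and 0.0095 m and horizontal distance between torch_c_middle and tub below 0.08 m and z of torch_c_middle in the frame of tub below 0.115 m and linear speed of torch_c below 0.05 m/s)) and angle between tub's own z axis and vertical below 0.15 rad); the robot touches nothing.
It fails at once if a bystander standing or lying on the table is shifted by more than 30 mm (distance of any of lidded_tub, spray_can, spray_can_capped, can_cap, tape_roll, mixing_cup, scraper from where it was at the start of the episode above 0.03 m).
It fails at once if the brush is shifted by more than 20 mm from its place in the rack (distance of brush from where it was at the start of the episode above 0.02 m).
It fails at once if the open tub is shifted by more than 60 mm or tipped by more than 0.35 rad (distance of tub from where it was at the start of the episode above 0.06 m or angle between tub's own z axis and vertical above 0.35 rad).
It fails at once if a torch is dropped into the tub: it moves faster than 0.9 m/s over or in the tub while no finger touches it ((horizontal distance between torch_a_middle and tub below 0.1 m and linear speed of torch_a above 0.9 m/s and contact force between torch_a and the fingers below 0.01 N) or (horizontal distance between torch_b_middle and tub below 0.1 m and linear speed of torch_b above 0.9 m/s and contact force between torch_b and the fingers below 0.01 N) or (horizontal distance between torch_c_middle and tub below 0.1 m and linear speed of torch_c above 0.9 m/s and contact force between torch_c and the fingers below 0.01 N)).
It also fails if it takes over 58 s, if anything falls off the work surface, if the arm or the gripper's body presses on something with over 40 N, if the wrist force passes 120 N, or if a joint passes its speed limit or range.

## Working session

There is one attempt and no reset: what is moved stays moved. The work goes in short steps, Python scripts to look and compute and a tool call to move; the robot and the scene stay as the last step left them, time stands still between calls to the robot, and variables do not carry over. Pictures are saved under pics/ and viewed, about 8 in all and at most 12, crops included, and the job is handed in when it is done.

Besides the shell and the picture viewer there is one more tool, called after ">>>" as name(argument=value, ...), one argument or row to a line, values as JSON. play_rows: Moves the arm, as the interface text tells. Its arguments: {"type":"object","properties":{"deltas":{"type":"array"},"force":{"type":"number"}},"required":["deltas"]}

```bash
mkdir -p pics; python3 - <<'E'
from bench import r, eyes
import cv2,numpy as np
print(r.sense())
for n in ("scene","side"):
    im=eyes.snapshot(n); cv2.imwrite(f"pics/{n}0.png",im[:,:,::-1]); c=eyes.get_calibration(n); print(n,{k:np.round(v,4).tolist() for k,v in c.items() if k in("mtx","R","t")})
c=eyes.get_calibration("wrist");print(c)
E
```

```text
{'time': 0.0, 'joint_pos': array([-8.09218199e+01,  7.51569813e+00,  8.53306932e+01, -1.01248042e-03,
        8.72600071e+01, -4.89072417e+00]), 'qd': array([ 0.03772592,  0.00532181, -0.08608578, -0.00320443,  0.06969598,
        0.0119224 ]), 'joint_efforts': array([-1.89222468e-03, -5.69397640e+01, -5.00560856e+01, -6.59798970e-04,
        1.45483497e-02,  3.34368258e-05]), 'tool_pos': array([ 144.78893468, -581.69962718,  230.22471556]), 'tcp_rot': array([-1.79893903e+02, -8.06351128e-03,  1.39689462e+01]), 'ft_force': array([-0.2302418 ,  0.24826099,  0.46328946]), 'wrist_torque': array([ 0.00196258,  0.09719396, -0.01107181]), 'finger_gap': 85.37223099003226}
scene {'mtx': [[481.6106, 0.0, 312.7589], [0.0, 481.6106, 247.3507], [0.0, 0.0, 1.0]], 'R': [[-0.0878, 0.9958, -0.0249], [0.5414, 0.0267, -0.8404], [-0.8362, -0.0873, -0.5415]], 't': [62.7031, -136.4802, 1511.1779]}
side {'mtx': [[437.7746, 0.0, 320.0583], [0.0, 437.7746, 241.6162], [0.0, 0.0, 1.0]], 'R': [[-0.9886, -0.1496, 0.0161], [-0.1232, 0.7435, -0.6573], [0.0864, -0.6518, -0.7534]], 't': [479.8258, 163.4222, 1137.9907]}
{'mtx': array([[395.38352356,   0.        , 321.42016344],
       [  0.        , 395.38352356, 241.48669841],
       [  0.        ,   0.        ,   1.        ]]), 'T_tool_cam': array([[ 7.92074898e-04, -9.65879252e-01, -2.58991589e-01,
         6.44931731e+01],
       [ 9.99999678e-01,  7.32652841e-04,  3.25958329e-04,
        -1.29403032e+00],
       [-1.25085464e-04, -2.58991764e-01,  9.65879522e-01,
        -1.42722717e+02],
       [ 0.00000000e+00,  0.00000000e+00,  0.00000000e+00,
         1.00000000e+00]])}
```

View pics/scene0.png

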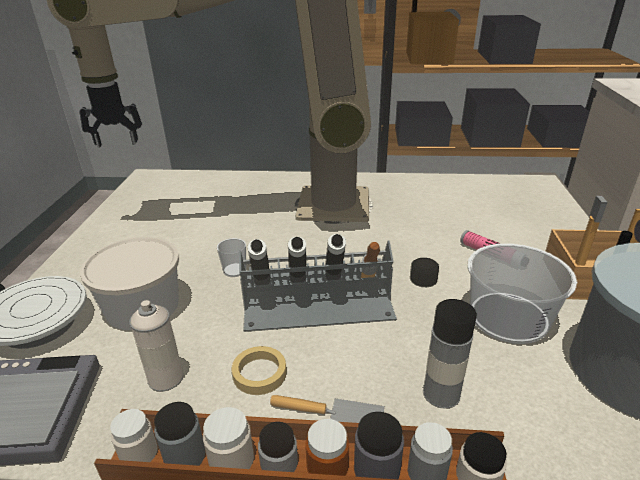

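View pics/side0.png

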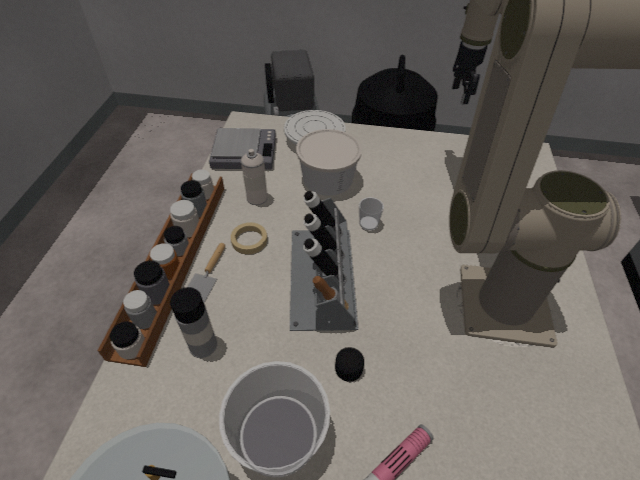

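```bash
python3 - <<'E'
import cv2,numpy as np
a=cv2.imread("pics/scene0.png")[225:335,235:405]; b=cv2.imread("pics/side0.png")[180:335,280:365]
a=cv2.resize(a,None,fx=4.7,fy=4.7,interpolation=cv2.INTER_CUBIC)
cv2.imwrite("pics/c1.png",a)
b=cv2.resize(b,None,fx=3.8,fy=3.8,interpolation=cv2.INTER_CUBIC)
c=cv2.imread("pics/side0.png")[355:480,210:340]
c=cv2.resize(c,None,fx=3.5,fy=3.5,interpolation=cv2.INTER_CUBIC)
d=np.zeros((600,800,3),np.uint8); d[:b.shape[0],:b.shape[1]]=b[:600]; d[:c.shape[0],330:330+c.shape[1]]=c
cv2.imwrite("pics/c2.png",d)
E
```

```text
(no output)
```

View pics/c1.png

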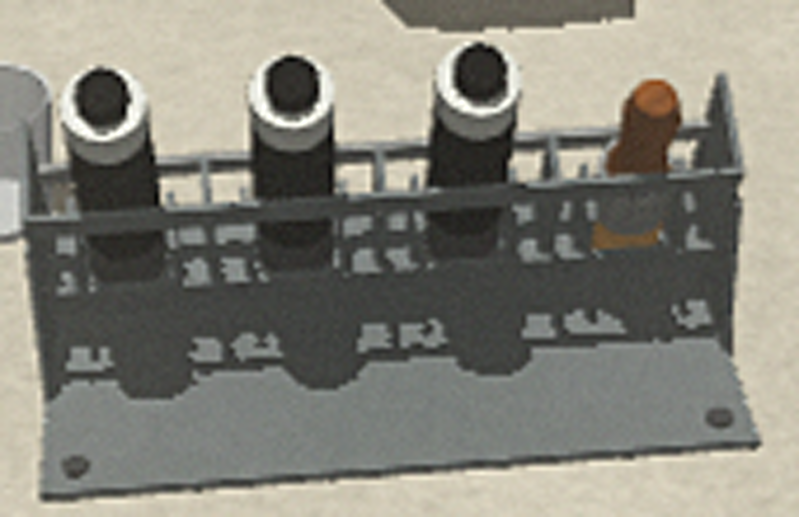

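View pics/c2.png

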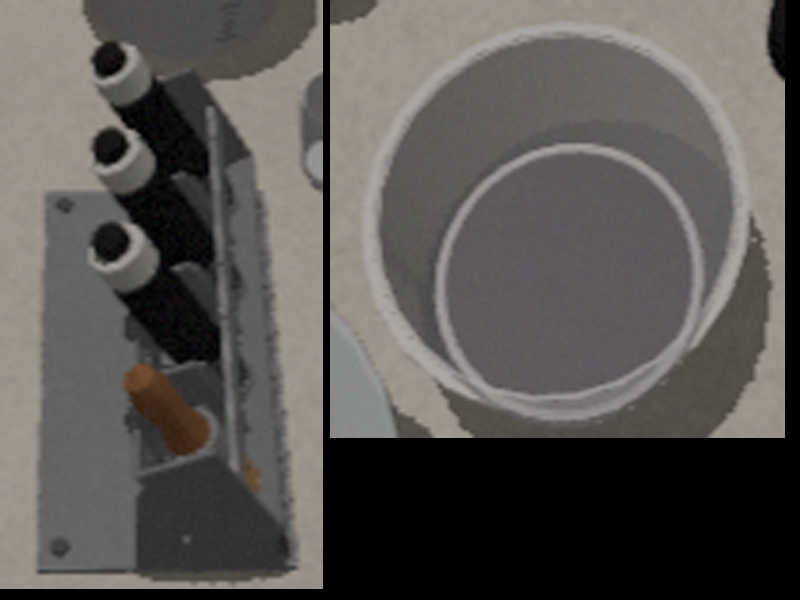

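```bash
cat > h.py <<'E'
import numpy as np
from scipy.optimize import least_squares
from scipy.spatial.transform import Rotation as Ro
from bench import r, eyes
C={n:eyes.get_calibration(n) for n in("scene","side","wrist")}
def proj(n,X):
    c=C[n]; p=(np.atleast_2d(X)@np.array(c["R"]).T+np.array(c["t"]).ravel())@np.array(c["mtx"]).T
    return p[:,:2]/p[:,2:]
E
python3 - <<'E'
from h import *
ax=np.array([.469,0,.883]); ax/=np.linalg.norm(ax); foot=lambda y:np.array([-45,y,34.])
S=lambda u,v:(235+u/4.7,225+v/4.7); D=lambda u,v:(280+u/3.8,180+v/3.8)
ob=[]
for y,s,d in((-123,(102,97),(110,58)),(-41,(292,86),(110,147)),(41,(480,70),(110,242))):
    p=foot(y)+ax*171; ob+=[("scene",p,S(*s)),("side",p,D(*d))]
p=foot(123)+ax*139; ob+=[("scene",p,S(657,98)),("side",p,D(140,377))]
ob+=[("scene",[85,-166,0],S(42,497)),("scene",[85,166,0],S(758,443)),("side",[85,166,0],D(38,570)),("side",[85,-166,0],D(46,192)),("side",[-85,166,0],D(290,570))]
R=lambda a:Ro.from_euler("z",a,degrees=True).as_matrix()
f=lambda q:np.concatenate([proj(n,R(q[2])@np.array(p)+[q[0],q[1],0])[0]-o for n,p,o in ob])
s=least_squares(f,[500,0,0],loss="soft_l1"); print("rack",s.x); print(np.round(f(s.x).reshape(-1,2),1).tolist())
for y in(-123,-41,41,123):
    print(y,[(R(s.x[2])@(foot(y)+ax*d)+[s.x[0],s.x[1],0]).round(1).tolist() for d in(0,165,177)])
t=np.linspace(0,2*np.pi,200)
def ext(n,x,y,rr=100,z=125):
    p=proj(n,np.c_[x+rr*np.cos(t),y+rr*np.sin(t),z+0*t]); return np.array([p[:,0].min(),p[:,0].max(),p[:,1].min(),p[:,1].max()])
g=lambda q:np.r_[ext("side",*q)-[219.4,330,361.3,474.4],(ext("scene",*q)-[468,574,244,301])[[0,1,2]]]
s=least_squares(g,[500,350]); print("tub",s.x,g(s.x).round(1))
def ray(n,uv,z):
    c=C[n]; R_=np.array(c["R"]);t_=np.array(c["t"]).ravel()
    d=R_.T@np.linalg.solve(np.array(c["mtx"]),[*uv,1]); o=-R_.T@t_; return (o+d*(z-o[2])/d[2]).round(0)
for k,n,uv,z in(("cap","scene",(425,267),44),("cup","scene",(232,247),75),("capped","scene",(455,315),197),("spray","scene",(150,320),150),("lidded","scene",(131,265),126),("lid s","side",(328,153),126),("pink","scene",(495,248),20)): print(k,ray(n,uv,z))
E
```

```text
rack [481.08274502 -11.00833547   9.9032901 ]
[[-0.7, -0.6], [-0.2, 0.5], [-0.6, -0.9], [-0.0, -0.0], [-0.5, -0.2], [0.2, 0.3], [-0.4, -1.1], [-0.8, 0.4], [-0.7, 1.1], [0.1, 0.8], [-0.6, 1.8], [-0.1, 1.4], [2.1, 1.0]]
-123 [[457.9, -139.9, 34.0], [534.2, -126.6, 179.7], [539.7, -125.6, 190.3]]
-41 [[443.8, -59.1, 34.0], [520.0, -45.8, 179.7], [525.6, -44.9, 190.3]]
41 [[429.7, 21.6, 34.0], [505.9, 35.0, 179.7], [511.5, 35.9, 190.3]]
123 [[415.6, 102.4, 34.0], [491.8, 115.7, 179.7], [497.4, 116.7, 190.3]]
tub [510.6751416  409.00875632] [ 1.8 -1.5  2.2 -2.3  0.9  0.3 -0.4]
cap [394. 239.  44.]
cup [ 378. -225.   75.]
capped [744. 234. 197.]
spray [ 733. -280.  150.]
lidded [ 537. -402.  126.]
lid s [ 521. -387.  126.]
pink [265. 432.  20.]
```

```bash
cat >> h.py <<'E'
YAW=9.9033; RK=np.array([481.1,-11.,0]); RZ=Ro.from_euler("z",YAW,degrees=True).as_matrix()
AX=RZ@np.array([.469,0,.883]); AX/=np.linalg.norm(AX)
def on(y,d): return RK+RZ@np.array([-45,y,34.])+AX*d      # point on bay axis
TILT=[180,28,YAW]
def pose():
    s=r.sense(); return s["tool_pos"],Ro.from_euler("xyz",s["tcp_rot"],degrees=True),s
def plan(wps,step=55,turn=9.5):
    """wps: list of (pos, rpy). prints rows from the measured pose"""
    p,R,s=pose(); rows=[]
    for q,e in wps:
        q=np.array(q,float);R2=Ro.from_euler("xyz",e,degrees=True); rv=(R.inv()*R2).as_rotvec()
        n=int(max(np.ceil(np.linalg.norm(q-p)/step),np.ceil(np.degrees(np.linalg.norm(rv))/turn),1)); d=(q-p)/n
        for i in range(n):
            rows.append([(R.inv().apply(d)/1000).round(4).tolist(),(rv/n).round(3).tolist()]); R=R*Ro.from_rotvec(rv/n)
        p=q;R=R2
    for x in rows: print(x)
    print(len(rows),"t",s["time"],"gap",s["finger_gap"],"F",s["ft_force"].round(1),"rpy",s["tcp_rot"].round(1))
def rel(y):
    """TCP in bay axis coordinates: lateral (tool x,y) and height above tail"""
    p,R,s=pose(); v=p-on(y,165); Rt=Ro.from_euler("xyz",TILT,degrees=True)
    l=Rt.inv().apply(v); print("lat",l[:2].round(1),"above tail",round(-l[2],1),"F along tool z",Rt.inv().apply(s["ft_force"]).round(1),"rpy",s["tcp_rot"].round(1),"t",s["time"])
E
python3 -c "
from h import *
plan([(on(-123,165+60),TILT)])"
```

```text
[[0.043, -0.0288, -0.0001], [0.001, -0.041, 0.006]]
[[0.0428, -0.0291, -0.0019], [0.001, -0.041, 0.006]]
[[0.0425, -0.0293, -0.0036], [0.001, -0.041, 0.006]]
[[0.0421, -0.0296, -0.0052], [0.001, -0.041, 0.006]]
[[0.0417, -0.0298, -0.0069], [0.001, -0.041, 0.006]]
[[0.0412, -0.0301, -0.0086], [0.001, -0.041, 0.006]]
[[0.0407, -0.0303, -0.0102], [0.001, -0.041, 0.006]]
[[0.0401, -0.0306, -0.0118], [0.001, -0.041, 0.006]]
[[0.0394, -0.0308, -0.0134], [0.001, -0.041, 0.006]]
[[0.0386, -0.0311, -0.0149], [0.001, -0.041, 0.006]]
[[0.0378, -0.0313, -0.0164], [0.001, -0.041, 0.006]]
[[0.0369, -0.0315, -0.0179], [0.001, -0.041, 0.006]]
12 t 0.1 gap 85.67311667892021 F [-0.  -0.2  0.2] rpy [-179.9   -0.    14. ]
```

>>> play_rows(
  deltas=[
    [[0.043, -0.029, 0], [0.001, -0.041, 0.006], 1],
    [[0.043, -0.029, -0.002], [0.001, -0.041, 0.006], 1],
    [[0.0425, -0.029, -0.004], [0.001, -0.041, 0.006], 1],
    [[0.042, -0.0295, -0.005], [0.001, -0.041, 0.006], 1],
    [[0.042, -0.03, -0.007], [0.001, -0.041, 0.006], 1],
    [[0.041, -0.03, -0.0085], [0.001, -0.041, 0.006], 1],
    [[0.041, -0.03, -0.01], [0.001, -0.041, 0.006], 1],
    [[0.04, -0.0305, -0.012], [0.001, -0.041, 0.006], 1],
  ],
)

```text
time: 1.1
tool_pos: [427.9, -268.9, 227.1]
tcp_rot: [-179.9, 19.5, 10.6]
ft_force: [0.6, -1.4, 0.3]
finger_gap: 0.4
```

```bash
python3 -c "
from h import *
plan([(on(-123,165+40),TILT)]);print(pose()[0])"
```

```text
[[0.0362, -0.03, -0.0095], [0.001, -0.037, 0.003]]
[[0.0358, -0.0301, -0.0109], [0.001, -0.037, 0.003]]
[[0.0353, -0.0302, -0.0122], [0.001, -0.037, 0.003]]
[[0.0347, -0.0304, -0.0135], [0.001, -0.037, 0.003]]
4 t 1.1 gap 0.3533196208139907 F [ 0.6 -1.4  0.3] rpy [-179.9   19.5   10.6]
[ 427.86504116 -268.86016583  227.06884142]
```

Tracking is good; continue, then let it settle.

>>> play_rows(
  deltas=[
    [[0.036, -0.03, -0.0095], [0.001, -0.037, 0.003], 1],
    [[0.036, -0.03, -0.011], [0.001, -0.037, 0.003], 1],
    [[0.035, -0.03, -0.012], [0.001, -0.037, 0.003], 1],
    [[0.035, -0.0305, -0.0135], [0.001, -0.037, 0.003], 1],
    [[0, 0, 0], [0, 0, 0], 1],
  ],
)

```text
time: 1.72
tool_pos: [556.8, -114.2, 209.7]
tcp_rot: [-179.8, 28.6, 10.3]
ft_force: [0.6, 0.1, -1.2]
finger_gap: 0.1
```

```bash
python3 - <<'E'
from h import *; import cv2
rel(-123)
p,R,s=pose(); im=eyes.snapshot("wrist"); T=C["wrist"]["T_tool_cam"]
out=im[:,:,::-1].copy()
for y in(-123,-41,41):
  for d in(165,177):
    c=np.linalg.inv(T)@np.r_[R.inv().apply(on(y,d)-p),1]; u=C["wrist"]["mtx"]@c[:3]; u=u[:2]/u[2]; print(y,d,u.round(1)); cv2.drawMarker(out,tuple(int(v) for v in u),(0,0,255) if d==165 else (0,255,0),0,8)
cv2.imwrite("pics/w1.png",out)
plan([(on(-123,165+12),TILT)])
E
```

```text
lat [ 7.5 -8.3] above tail 37.9 F along tool z [1.1 0.  0.8] rpy [-179.8   28.6   10.3] t 1.725
-123 165 [340.6 287.6]
-123 177 [341.9 297.6]
-41 165 [172.2 286.7]
-41 177 [162.7 296.6]
41 165 [  3.6 285.7]
41 177 [-16.8 295.6]
[[-0.0061, 0.0068, 0.0265], [0.0, 0.009, 0.004]]
1 t 1.775 gap 0.1270036272025322 F [ 0.  -0.6  0.1] rpy [-179.9   28.5   10.2]
```

View pics/w1.png

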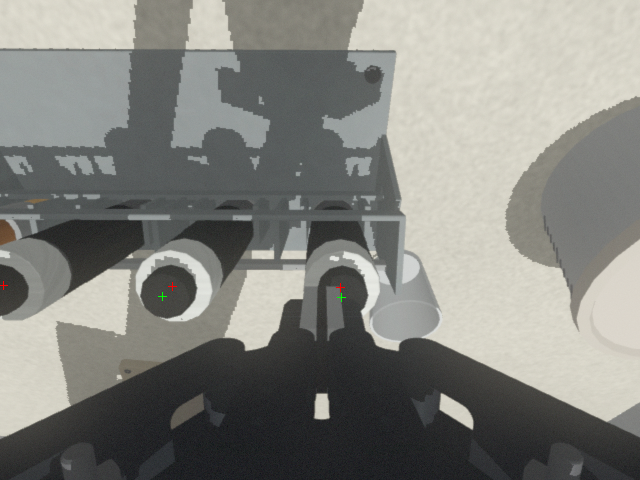

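>>> play_rows(
  deltas=[
    [[-0.006, 0.007, 0.01], [0, 0.009, 0.004], 1],
    [[0, 0, 0.012], [0, 0, 0], 1],
    [[0, 0, 0], [0, 0, 0], 1],
  ],
)

```text
time: 2.15
tool_pos: [540.4, -127.6, 194.1]
tcp_rot: [179.9, 27.9, 9.7]
ft_force: [0.4, 0.5, -0.4]
finger_gap: 0.2
```

```bash
python3 -c "
from h import *
rel(-123);plan([(on(-123,165+10),TILT)])"
```

```text
lat [-1.5  2.1] above tail 15.5 F along tool z [ 0.6 -0.5  0.1] rpy [179.9  27.9   9.7] t 2.15
[[0.0015, -0.0021, 0.0055], [0.0, -0.001, -0.002]]
1 t 2.15 gap 0.23123855818882302 F [ 0.4  0.5 -0.4] rpy [179.9  27.9   9.7]
```

>>> play_rows(
  deltas=[
    [[0.0015, -0.002, 0.004], [0, 0, -0.002], 1],
    [[0, 0, 0.004], [0, 0, 0], 1],
    [[0, 0, 0.004], [0, 0, 0], 1],
  ],
)

```text
time: 2.52
tool_pos: [536.6, -127.0, 184.5]
tcp_rot: [179.9, 27.7, 9.8]
ft_force: [-0.0, -0.6, 0.6]
finger_gap: 0.2
```

```bash
python3 -c "
from h import *
rel(-123)"
```

```text
lat [-0.2  0.8] above tail 5.3 F along tool z [-0.4  0.6 -0.5] rpy [179.9  27.7   9.8] t 2.525
```

>>> play_rows(
  deltas=[
    [[0, 0, 0.003], [0, 0, 0], 1],
    [[0, 0, 0.002], [0, 0, 0], 1],
  ],
)

```text
time: 2.78
tool_pos: [535.1, -127.3, 181.2]
tcp_rot: [179.8, 27.6, 9.8]
ft_force: [5.8, 2.1, 15.7]
finger_gap: 0.3
```

```bash
python3 - <<'E'
from h import *; import cv2
rel(-123); im=eyes.snapshot("side")[180:300,290:370,::-1]
cv2.imwrite("pics/s1.png",cv2.resize(im,None,fx=5,fy=5,interpolation=cv2.INTER_CUBIC))
E
```

```text
lat [-0.   0.9] above tail 1.7 F along tool z [ -2.   -1.  -16.7] rpy [179.8  27.6   9.8] t 2.775
```

View pics/s1.png

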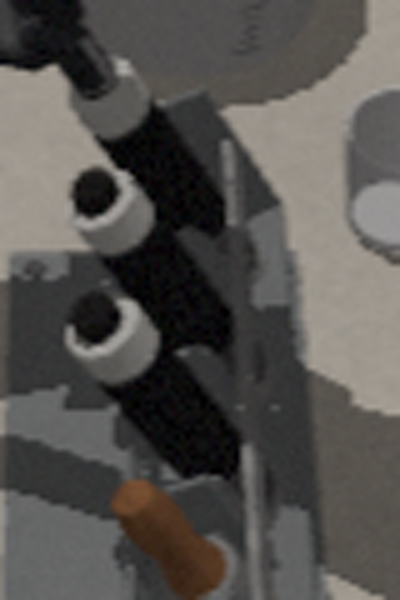

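>>> play_rows(
  deltas=[
    [[0, 0, -0.014], [0, 0, 0], 1],
    [[0, 0, -0.014], [0, 0, 0], 1],
    [[0, -0.04, 0], [0, 0.007, 0.002], 1],
    [[0, -0.04, 0], [0, 0, 0], 1],
    [[0, 0, 0], [0, 0, 0], 1],
  ],
)

```text
time: 3.45
tool_pos: [535.9, -44.2, 208.6]
tcp_rot: [179.8, 27.1, 9.6]
ft_force: [0.7, -0.2, 0.4]
finger_gap: 0.1
```

```bash
python3 -c "
from h import *
import cv2
rel(-41);plan([(on(-41,165+10),TILT)])
cv2.imwrite('pics/w2.png',eyes.snapshot('wrist')[:,:,::-1]); cv2.imwrite('pics/s2.png',eyes.snapshot('side')[:,:,::-1])"
```

```text
lat [0.5 1.2] above tail 33.0 F along tool z [ 0.4  0.3 -0.7] rpy [179.8  27.1   9.6] t 3.45
[[-0.0009, -0.0012, 0.023], [0.002, -0.016, -0.005]]
1 t 3.45 gap 0.05821925222708289 F [ 0.7 -0.2  0.4] rpy [179.8  27.1   9.6]
```

>>> play_rows(
  deltas=[
    [[-0.001, -0.001, 0.012], [0.002, -0.016, -0.005], 1],
    [[0, 0, 0.008], [0, 0, 0], 1],
    [[0, 0, 0.004], [0, 0, 0], 1],
    [[0, 0, 0.003], [0, 0, 0], 1],
    [[0, 0, 0.003], [0, 0, 0], 1],
    [[0, 0, 0.002], [0, 0, 0], 1],
  ],
)

```text
time: 4.3
tool_pos: [521.6, -51.0, 181.3]
tcp_rot: [179.9, 27.8, 9.5]
ft_force: [5.7, 3.7, 15.6]
finger_gap: -0.1
```

```bash
python3 -c "
from h import *
rel(-41)"
```

```text
lat [-0.2  5.4] above tail 1.7 F along tool z [ -1.8  -2.6 -16.7] rpy [179.9  27.8   9.5] t 4.3
```

```bash
python3 -c "
import cv2,numpy as np
a=cv2.imread('pics/w2.png')[230:400,300:560];a=cv2.resize(a,None,fx=3,fy=3,interpolation=2)
b=cv2.imread('pics/s2.png')[180:260,290:350]; b=cv2.resize(b,None,fx=4,fy=4,interpolation=2); c=cv2.imread('pics/side0.png')[180:260,290:350]; c=cv2.resize(c,None,fx=4,fy=4,interpolation=2)
d=np.zeros((600,800,3),np.uint8); d[:270,:780]=a[:270]; d[275:595,:240]=b; d[275:595,250:490]=c; cv2.imwrite('pics/c3.png',d)"
```

```text
(no output)
```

View pics/c3.png

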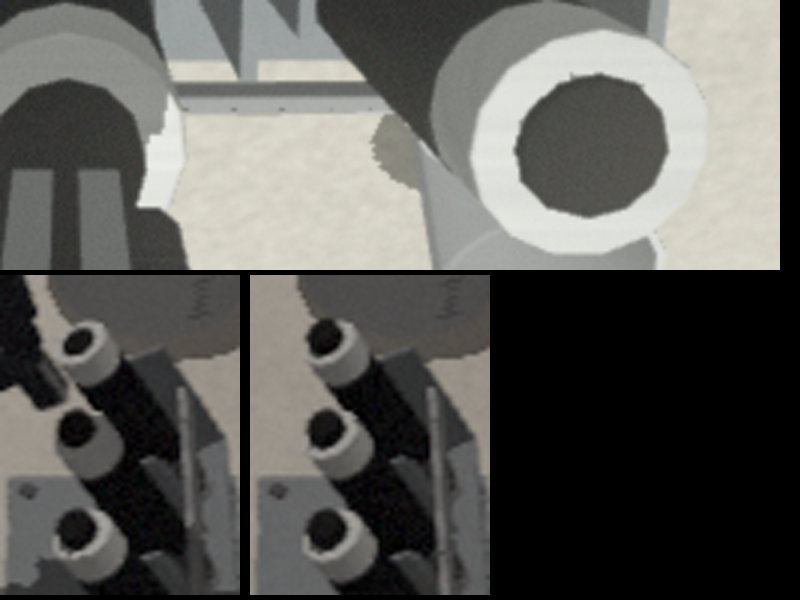

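>>> play_rows(
  deltas=[
    [[0, 0, -0.014], [0, 0, 0], 1],
    [[0, 0, -0.014], [0, 0, 0], 1],
    [[0, -0.044, 0], [0, 0.004, 0.003], 1],
    [[0, -0.044, 0], [0, 0, 0], 1],
    [[0, 0, 0], [0, 0, 0], 1],
    [[0, 0, 0], [0, 0, 0], 1],
  ],
)

```text
time: 5.05
tool_pos: [521.1, 39.0, 208.0]
tcp_rot: [179.7, 27.5, 9.2]
ft_force: [1.1, -0.1, 0.6]
finger_gap: 0.1
```

```bash
python3 -c "
from h import *
import cv2
rel(41);plan([(on(41,165+10),TILT)])
cv2.imwrite('pics/w3.png',eyes.snapshot('wrist')[:,:,::-1]); cv2.imwrite('pics/s3.png',eyes.snapshot('side')[:,:,::-1])"
```

```text
lat [ 0.5 -1.4] above tail 32.3 F along tool z [ 0.7  0.3 -1. ] rpy [179.7  27.5   9.2] t 5.05
[[-0.0007, 0.0014, 0.0223], [-0.001, -0.008, -0.011]]
1 t 5.05 gap 0.07185486562278216 F [ 1.1 -0.1  0.6] rpy [179.7  27.5   9.2]
```

>>> play_rows(
  deltas=[
    [[-0.001, 0.001, 0.012], [-0.001, -0.008, -0.011], 1],
    [[0, 0, 0.007], [0, 0, 0], 1],
    [[0, 0, 0.004], [0, 0, 0], 1],
    [[0, 0, 0.003], [0, 0, 0], 1],
    [[0, 0, 0.003], [0, 0, 0], 1],
    [[0, 0, 0.002], [0, 0, 0], 1],
  ],
)

```text
time: 5.9
tool_pos: [506.9, 33.0, 181.3]
tcp_rot: [180.0, 27.8, 9.7]
ft_force: [6.8, 2.5, 15.3]
finger_gap: 0.0
```

```bash
python3 -c "
from h import *
rel(41)"
```

```text
lat [-0.3  2.1] above tail 1.6 F along tool z [ -0.9  -1.3 -16.8] rpy [180.   27.8   9.7] t 5.9
```

>>> play_rows(
  deltas=[
    [[0, 0, -0.014], [0, 0, 0], 1],
    [[0, 0.01, -0.05], [0, 0.004, 0.003], 0.5],
    [[0, 0.03, -0.03], [0, 0, 0], 0.5],
    [[0, 0, 0], [0, 0, 0], 0.5],
    [[0, 0, 0], [0, 0, 0], 0.5],
  ],
)

```text
time: 6.52
tool_pos: [557.4, 1.1, 266.9]
tcp_rot: [179.9, 27.7, 9.6]
ft_force: [0.5, 0.5, -0.4]
finger_gap: 42.3
```

```bash
python3 - <<'E'
from h import *; import cv2
rel(-41); p,R,s=pose(); im=eyes.snapshot("wrist")[:,:,::-1]; T=C["wrist"]["T_tool_cam"]; cv2.imwrite("pics/w4.png",im); print(s["finger_gap"])
o=[]
for y in(-123,-41,41):
  U=[]
  for d in(165,168,172.5):
    c=np.linalg.inv(T)@np.r_[R.inv().apply(on(y,d)-p),1]; u=C["wrist"]["mtx"]@c[:3]; U.append(u[:2]/u[2])
  x0,y0=(U[0]-45).astype(int); M=np.float32([[4,0,-4*(U[0][0]-33)],[0,4,-4*(U[0][1]-40)]])
  t=cv2.warpAffine(im,M,(264,320),flags=2); o.append(t); print(y,[((u-U[0]+[33,40])*4).round(0).tolist() for u in U], U[0].round(0))
cv2.imwrite("pics/c4.png",np.hstack(o))
E
```

```text
lat [ -1.3 -39.8] above tail 98.0 F along tool z [ 0.7 -0.4  0.1] rpy [179.9  27.7   9.6] t 6.525
42.327767465529945
-123 [[132.0, 160.0], [141.0, 165.0], [156.0, 172.0]] [517. 240.]
-41 [[132.0, 160.0], [135.0, 165.0], [140.0, 172.0]] [387. 240.]
41 [[132.0, 160.0], [129.0, 165.0], [124.0, 172.0]] [256. 241.]
```

View pics/c4.png

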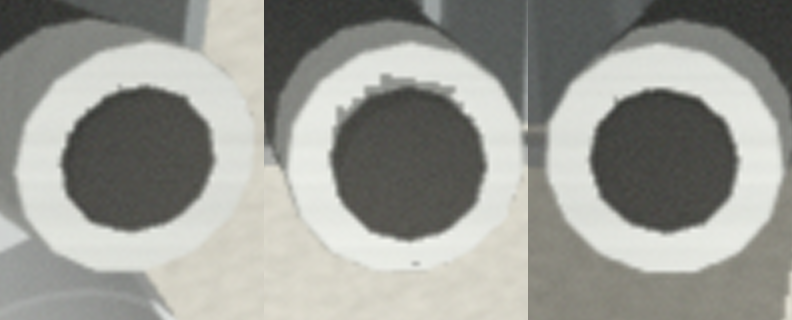

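```bash
python3 - <<'E'
from h import *; import cv2
rows=[]
for im in (cv2.imread("pics/side0.png"),eyes.snapshot("side")[:,:,::-1],cv2.imread("pics/scene0.png"),eyes.snapshot("scene")[:,:,::-1]):
  n="side" if len(rows)<2 else "scene"; o=[]
  for y in(-123,-41,41):
    u=proj(n,on(y,168))[0]; M=np.float32([[8,0,-8*(u[0]-12)],[0,8,-8*(u[1]-9)]]); o.append(cv2.warpAffine(im,M,(192,144),flags=2))
  rows.append(np.hstack(o))
cv2.imwrite("pics/c5.png",np.vstack(rows))
E
```

```text
(no output)
```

View pics/c5.png

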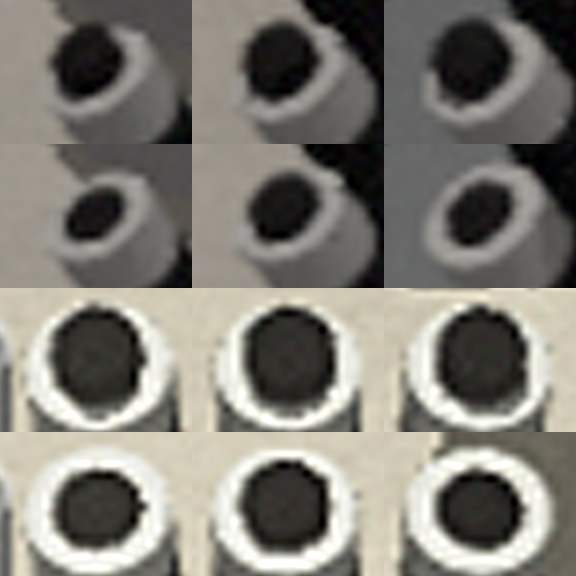

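>>> play_rows(
  deltas=[
    [[0.001, 0.04, 0.02], [0, 0.005, 0.005], 0.3],
    [[0, 0, 0.035], [0, 0, 0], 0.3],
    [[0, 0, 0.015], [0, 0, 0], 0.3],
    [[0, 0, 0], [0, 0, 0], 0.3],
  ],
)

```text
time: 7.18
tool_pos: [529.6, -42.3, 199.8]
tcp_rot: [179.9, 27.7, 9.5]
ft_force: [-0.4, 0.7, -0.6]
finger_gap: 59.6
```

```bash
python3 -c "
from h import *
rel(-41);plan([(on(-41,115),TILT)],step=20)"
```

```text
lat [-0.6 -1.8] above tail 22.4 F along tool z [ 0.  -0.7  0.6] rpy [179.9  27.7   9.5] t 7.175
[[0.0001, 0.0005, 0.0181], [-0.0, -0.001, -0.001]]
[[0.0001, 0.0005, 0.0181], [-0.0, -0.001, -0.001]]
[[0.0001, 0.0005, 0.0181], [-0.0, -0.001, -0.001]]
[[0.0001, 0.0004, 0.0181], [-0.0, -0.001, -0.001]]
4 t 7.175 gap 59.604738814200985 F [-0.4  0.7 -0.6] rpy [179.9  27.7   9.5]
```

>>> play_rows(
  deltas=[
    [[0, 0.001, 0.018], [0, 0, 0], 0.3],
    [[0, 0.0005, 0.018], [0, 0, 0], 0.3],
    [[0, 0, 0.018], [0, 0, 0], 0.3],
    [[0, 0, 0.016], [0, 0, 0], 0.3],
    [[0, 0, 0], [0, 0, 0], 0.3],
  ],
)

```text
time: 7.8
tool_pos: [498.1, -47.4, 138.1]
tcp_rot: [179.9, 27.6, 9.7]
ft_force: [0.9, 0.1, 0.7]
finger_gap: 59.6
```

```bash
python3 -c "
from h import *
rel(-41);plan([(on(-41,115),TILT)],step=20)"
```

```text
lat [ 0.2 -2.2] above tail -47.0 F along tool z [ 0.5  0.  -1.1] rpy [179.9  27.6   9.7] t 7.8
[[-0.0002, 0.0022, 0.003], [0.001, -0.008, -0.003]]
1 t 7.8 gap 59.5906021055759 F [0.9 0.1 0.7] rpy [179.9  27.6   9.7]
```

>>> play_rows(
  deltas=[
    [[0, 0.002, 0.003], [0, -0.008, -0.003], 0.3],
    [[0, 0, 0], [0, 0, 0], 0.7],
    [[0, 0, 0], [0, 0, 0], 1],
    [[0, 0, 0], [0, 0, 0], 1],
    [[0, 0, 0], [0, 0, 0], 1],
  ],
  force=60,
)

```text
time: 8.43
tool_pos: [498.5, -49.7, 137.1]
tcp_rot: [179.9, 27.9, 9.9]
ft_force: [-1.9, 0.8, -1.5]
finger_gap: 36.6
```

```bash
python3 -c "
from h import *
rel(-41);print(pose()[2]['finger_gap'])"
```

```text
lat [0.7 0.1] above tail -47.9 F along tool z [-0.8 -1.1  2.2] rpy [179.9  27.9   9.9] t 8.425
36.63749705389671
```

>>> play_rows(
  deltas=[
    [[0, 0, -0.015], [0, 0, 0], 1],
    [[0, 0, -0.02], [0, 0, 0], 1],
    [[0, 0, -0.025], [0, 0, 0], 1],
    [[0, 0, -0.025], [0, 0, 0], 1],
    [[0, 0, -0.025], [0, 0, 0], 1],
    [[0, 0, -0.03], [0, 0, 0], 1],
    [[0, 0, -0.03], [0, 0, 0], 1],
    [[0, 0, 0], [0, 0, 0], 1],
  ],
)

```text
time: 9.43
tool_pos: [582.1, -34.3, 296.9]
tcp_rot: [179.9, 27.5, 9.9]
ft_force: [0.3, -1.0, -2.8]
finger_gap: 36.7
```

```bash
python3 - <<'E'
from h import *
rel(-41);p,R,s=pose();print(p,s["finger_gap"])
plan([(p+[0,0,60],[180,28,YAW]),((500,260,330),[180,0,YAW]),((511,385,330),[180,0,YAW])],step=45,turn=6)
E
```

```text
lat [ 0.7 -0.7] above tail 133.1 F along tool z [1.4 1.  2.4] rpy [179.9  27.5   9.9] t 9.425
[582.0608191  -34.27820481 296.91595205] 36.66784591905403
[[-0.0139, 0.0, -0.0266], [0.001, -0.004, 0.0]]
[[-0.014, 0.0, -0.0265], [0.001, -0.004, 0.0]]
[[-0.002, -0.0434, 0.0054], [0.0, 0.07, 0.0]]
[[-0.0024, -0.0434, 0.0053], [0.0, 0.07, 0.0]]
[[-0.0027, -0.0434, 0.0051], [0.0, 0.07, 0.0]]
[[-0.0031, -0.0434, 0.0049], [0.0, 0.07, 0.0]]
[[-0.0034, -0.0434, 0.0047], [0.0, 0.07, 0.0]]
[[-0.0037, -0.0434, 0.0044], [0.0, 0.07, 0.0]]
[[-0.004, -0.0434, 0.0041], [0.0, 0.07, 0.0]]
[[0.0108, -0.0404, -0.0], [0.0, 0.0, 0.0]]
[[0.0108, -0.0404, -0.0], [0.0, 0.0, 0.0]]
[[0.0108, -0.0404, -0.0], [0.0, 0.0, 0.0]]
12 t 9.425 gap 36.66784591905403 F [ 0.3 -1.  -2.8] rpy [179.9  27.5   9.9]
```

>>> play_rows(
  deltas=[
    [[-0.014, 0, -0.0265], [0.001, -0.004, 0], 1],
    [[-0.014, 0, -0.0265], [0.001, -0.004, 0], 1],
    [[-0.002, -0.0435, 0.0055], [0, 0.07, 0], 1],
    [[-0.0025, -0.0435, 0.0055], [0, 0.07, 0], 1],
    [[-0.0025, -0.0435, 0.005], [0, 0.07, 0], 1],
    [[-0.003, -0.0435, 0.005], [0, 0.07, 0], 1],
    [[-0.0035, -0.0435, 0.0045], [0, 0.07, 0], 1],
    [[-0.0035, -0.0435, 0.0045], [0, 0.07, 0], 1],
  ],
)

```text
time: 10.42
tool_pos: [508.0, 222.1, 322.3]
tcp_rot: [-179.8, 4.1, 9.5]
ft_force: [0.5, 0.5, -3.4]
finger_gap: 36.9
```

```bash
python3 - <<'E'
from h import *
p,R,s=pose();print(p,s["finger_gap"])
plan([((511,409,310),[180,0,YAW])],step=40,turn=6)
E
```

```text
[508.01626604 222.13648476 322.28642091] 36.858077340968386
[[0.0069, -0.0368, 0.0021], [-0.001, 0.014, -0.001]]
[[0.0069, -0.0367, 0.0022], [-0.001, 0.014, -0.001]]
[[0.007, -0.0367, 0.0023], [-0.001, 0.014, -0.001]]
[[0.007, -0.0367, 0.0023], [-0.001, 0.014, -0.001]]
[[0.007, -0.0367, 0.0024], [-0.001, 0.014, -0.001]]
5 t 10.425 gap 36.858077340968386 F [ 0.5  0.5 -3.4] rpy [-179.8    4.1    9.5]
```

>>> play_rows(
  deltas=[
    [[0.007, -0.037, 0.002], [-0.001, 0.014, -0.001], 1],
    [[0.007, -0.037, 0.002], [-0.001, 0.014, -0.001], 1],
    [[0.007, -0.037, 0.002], [-0.001, 0.014, -0.001], 1],
    [[0.007, -0.037, 0.002], [-0.001, 0.014, -0.001], 1],
    [[0.005, -0.025, 0.002], [0, 0, 0], 1],
    [[0, 0, 0], [0, 0, 0], 1],
    [[0, 0, 0], [0, 0, 0], 1],
  ],
)

```text
time: 11.3
tool_pos: [502.4, 403.1, 300.7]
tcp_rot: [179.7, 1.4, 10.0]
ft_force: [-0.2, 0.1, -2.8]
finger_gap: 36.6
```

```bash
python3 - <<'E'
from h import *; import cv2
p,R,s=pose();print(p,s["finger_gap"])
plan([((511,409,150),[180,0,YAW])],step=40,turn=6)
a=eyes.snapshot("scene")[60:360,400:640,::-1];b=eyes.snapshot("side")[180:480,180:420,::-1]
cv2.imwrite("pics/c6.png",cv2.resize(np.hstack([a,b]),None,fx=1.66,fy=1.66,interpolation=2))
E
```

```text
[502.44210481 403.09215912 300.72158943] 36.63120721823645
[[0.0033, -0.0013, 0.0376], [0.001, 0.006, 0.0]]
[[0.0031, -0.0012, 0.0376], [0.001, 0.006, 0.0]]
[[0.0028, -0.0012, 0.0376], [0.001, 0.006, 0.0]]
[[0.0026, -0.0011, 0.0377], [0.001, 0.006, 0.0]]
4 t 11.3 gap 36.63120721823645 F [-0.2  0.1 -2.8] rpy [179.7   1.4  10. ]
```

View pics/c6.png

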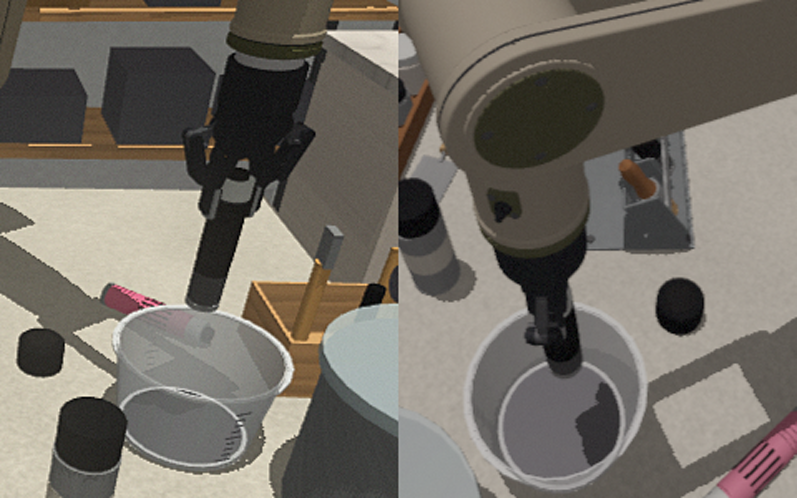

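>>> play_rows(
  deltas=[
    [[0.0035, -0.0015, 0.038], [0.001, 0.008, 0], 1],
    [[0.003, -0.001, 0.038], [0.001, 0.006, 0], 1],
    [[0.003, -0.001, 0.035], [0.001, 0.006, 0], 1],
    [[0.002, -0.001, 0.03], [0, 0.003, 0], 1],
    [[0, 0, 0.012], [0, 0, 0], 1],
    [[0, 0, 0.006], [0, 0, 0], 1],
    [[0, 0, 0], [0, 0, 0], 1],
  ],
)

```text
time: 12.28
tool_pos: [515.7, 404.0, 142.6]
tcp_rot: [-179.9, -0.4, 9.5]
ft_force: [-0.3, -0.4, -1.6]
finger_gap: 36.8
```

```bash
python3 - <<'E'
from h import *
p,R,s=pose();print(p,s["finger_gap"])
plan([((511,409,124),[180,0,YAW])],step=40,turn=6)
E
```

```text
[515.65060097 403.95891141 142.60390951] 36.84938310753783
[[-0.0039, -0.0057, 0.0186], [-0.001, -0.006, -0.007]]
1 t 12.275 gap 36.84938310753783 F [-0.3 -0.4 -1.6] rpy [-179.9   -0.4    9.5]
```

>>> play_rows(
  deltas=[
    [[0, 0, 0.006], [-0.001, -0.006, 0], 1],
    [[0, 0, 0.005], [0, 0, 0], 1],
    [[0, 0, 0.003], [0, 0, 0], 1],
    [[0, 0, 0.002], [0, 0, 0], 1],
    [[0, 0, 0.002], [0, 0, 0], 1],
  ],
)

```text
time: 12.9
tool_pos: [517.5, 405.3, 127.2]
tcp_rot: [-179.9, -0.3, 9.5]
ft_force: [0.6, 0.4, -3.6]
finger_gap: 36.6
```

>>> play_rows(
  deltas=[
    [[0, 0, 0.002], [0, -0.005, 0], 1],
    [[0, 0, 0.0015], [0, 0, 0], 1],
    [[0, 0, 0.0015], [0, 0, 0], 1],
  ],
)

```text
time: 13.28
tool_pos: [517.5, 405.3, 121.9]
tcp_rot: [-179.9, 0.0, 9.5]
ft_force: [-0.0, 0.2, -2.8]
finger_gap: 36.9
```

>>> play_rows(
  deltas=[
    [[0, 0, 0.0015], [0, 0, 0], 1],
    [[0, 0, 0.001], [0, 0, 0], 1],
  ],
)

```text
time: 13.52
tool_pos: [518.4, 405.6, 121.7]
tcp_rot: [-179.8, -0.1, 9.5]
ft_force: [-1.8, -2.1, 3.4]
finger_gap: 36.8
```

>>> play_rows(
  deltas=[
    [[0, 0, 0], [0, 0, 0], 0.5],
    [[0, 0, 0], [0, 0, 0], 0.4],
    [[0, 0, 0], [0, 0, 0], 0.3],
    [[0, 0, 0], [0, 0, 0], 0.2],
    [[0, 0, 0], [0, 0, 0], 0.2],
  ],
)

```text
time: 14.15
tool_pos: [518.8, 406.1, 121.9]
tcp_rot: [-179.8, -0.2, 9.5]
ft_force: [-0.4, 0.1, 0.2]
finger_gap: 68.5
```

```bash
python3 - <<'E'
from h import *; import cv2
p,R,s=pose();print(p,s["finger_gap"],s["ft_force"])
a=eyes.snapshot("scene")[60:360,400:640,::-1];b=eyes.snapshot("side")[180:480,180:420,::-1]
cv2.imwrite("pics/c7.png",cv2.resize(np.hstack([a,b]),None,fx=1.66,fy=1.66,interpolation=2))
E
```

```text
[518.77854932 406.0558715  121.91646137] 68.5149750058541 [-0.35994802  0.06081699  0.15308945]
```

View pics/c7.png

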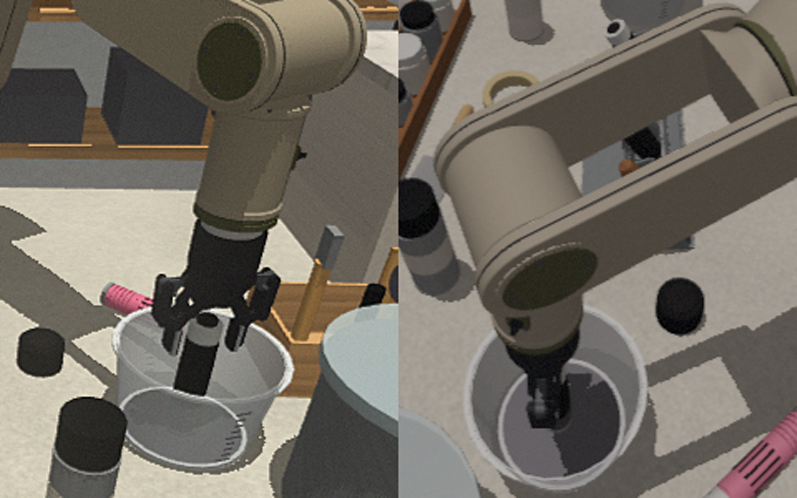

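>>> play_rows(
  deltas=[
    [[0, 0, -0.01], [0, 0, 0], 0.2],
    [[0, 0, -0.02], [0, 0, 0], 0.2],
    [[0, 0, -0.04], [0, 0, 0], 0.2],
    [[0, 0, -0.05], [0, 0, 0], 0.2],
    [[0, 0, -0.05], [0, 0, 0], 0.2],
    [[0, 0, -0.04], [0, 0, 0], 0.2],
    [[0, 0, 0], [0, 0, 0], 0.2],
    [[0, 0, 0], [0, 0, 0], 0.2],
  ],
)

```text
time: 15.25
tool_pos: [518.0, 405.0, 349.6]
tcp_rot: [-179.6, -0.7, 9.5]
ft_force: [-0.6, -0.1, -0.3]
finger_gap: 68.5
```

```bash
python3 - <<'E'
from h import *; import cv2
p,R,s=pose();print(p,s["finger_gap"],s["ft_force"],s["time"])
a=eyes.snapshot("scene")[200:350,220:600,::-1];b=eyes.snapshot("side")[180:480,210:390,::-1]; w=eyes.snapshot("wrist")[:,:,::-1]
d=np.zeros((600,800,3),np.uint8); d[:300,:760]=cv2.resize(a,(760,300),interpolation=2); d[300:600,:180]=b; d[300:600,200:600]=cv2.resize(w,(400,300))
cv2.imwrite("pics/c8.png",d)
E
```

```text
[517.98412235 405.01229821 349.62647492] 68.47809307211436 [-0.59119841 -0.06144799 -0.30307354] 15.25
```

View pics/c8.png

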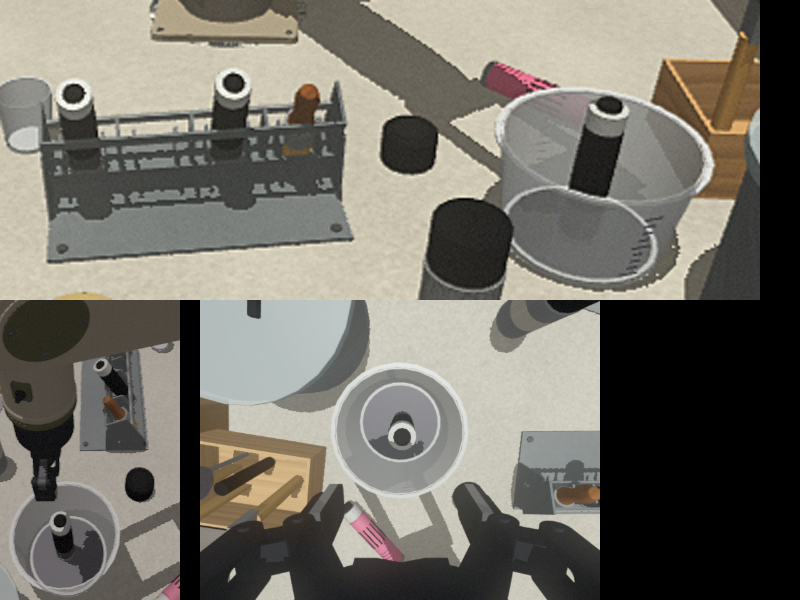

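The worn torch stands upright near the middle of the tub. The other two are latched in their bays, the brush hasn't moved, and the gripper is clear.

```bash
python3 -c "
from bench import r
print(r.hand_in())"
```

```text
the job is handed in; nothing more can be done
None
```

I clicked all three torch buttons home and let them go, moved the one worn torch into the open tub, and handed the job in at about 15.4 s. The hand-in gives no verdict.

- **Clicking:** each button was pressed to about 1.6–1.7 mm above the tail face, with about 17 N along the axis. The second press landed about 5 mm off the button's centre but still went home.
- **Sorting:** before-and-after crops from both fixed cameras showed the buttons at y = -123 and y = +41 staying in. The one at y = -41 sprang part of the way back. An earlier wrist-camera view suggested the same, less clearly.
- **Placing:** I drew the worn torch out along its axis, carried it upright and lowered it until it touched the tub floor at about 6 N before opening the fingers.
- **Last pictures:** the worn torch stands upright, about 8 mm from the tub's axis judging by where the tool released it. The two sound torches are in their bays with buttons in, and the brush, tub and the other items in view look unmoved. The gripper is clear, about 225 mm above where it let go.

I did not measure the final button heights or object shifts; those checks were by eye. The lidded tub, the uncapped spray can and most of the tape roll and scraper were outside the last crops, but the arm did not go near them. No check failed.

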